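# Seat a T-nut in a plywood strip with a bench nut press

## Task

Slide the plywood strip that carries the raised T-nut, nut end first, gently home against the back stop of the blue nut press and let go of it; then push the press's red-capped plunger down until it bottoms firmly on its stop, so that the nut is driven to full depth, and let the plunger spring all the way up again. Do not ram the strip or the plunger, leave the strip home in the press, and do not disturb the other things on the table.

Things in the scene. Friction and masses are not known exactly. Their poses are not given: they have to be found in the camera images.
- strip_mid (a point): Work strip: plywood, 150 x 50 x 18 mm (x, y, z), 0.11 kg, loose, flat on the table. The point is its centre, 9 mm above its underside; x points to the nut end, z up. The steel T-nut stands on its top face 50 mm from the centre towards +x; flange 20 mm across. Grasp it across its 50 mm width, about 55 mm from the centre at the end without the nut, to stay clear of the press.
- nut (a joint): How far the T-nut is driven into the work strip, in m: 0 at first (top of its flange 12 mm above the strip's top face), 0.010 with the flange right down on the wood. It needs about 6 N to move and stays where it is left. The press drives it to about 0.0095.
- seat (a point): Blue nut press, bolted down: the point on its bed's top face straight under the plunger's axis; x points into the press from its open mouth, z up. The bed is 12 mm above the table, 90 mm wide, from x = -75 to +95 mm. A strip that is fully home has its centre at x = -50 mm, the nut under the plunger, and 50 mm of its tail beyond the bed's front edge.
- channel (a point): Point on the bed in the middle of the channel's entry, 40 mm before the seat point (same axes). Side rails 10 mm high leave a channel 54 mm wide from here to the back stop; before this point they flare out for 27 mm. A strip can be let down between the rails with its nut end about 10 mm past this point, just in front of the head, where nothing is overhead, and then slid in.
- backstop: Dark steel block closing the channel's back, 13 mm high, against which the strip's nut end seats. Its origin is on the table plane under the plunger's axis, axes as the press; its face is at x = +25 mm. It must not be loaded over 25 N by the strip.
- cap_axis (a point): Point fixed on the plunger's axis at the top of the press's head, 100 mm above the bed, z up. The plunger's flat red cap, 44 mm across, is centred on this axis. It is threaded and set to another height each time: its top is 38 to 62 mm above this point when the plunger is up, unmeasured, so find it by touch. Robot load on the press must stay under 40 N.
- ram (a joint): How far the plunger is pressed down, in m: 0 up, 0.016 on its stop; its foot meets the nut at about 0.0065. Sprung: about 4 N starts it and 7 N holds it at the bottom; driving the nut takes some 6 N more, so 6 N does not mean the stop. At the stop the force rises steeply; 20 N is firmly on the stop.
- press: The whole nut press with plunger: origin on the table plane under the plunger's axis, axes as the seat point. 170 x 90 mm on the table, 150 to 174 mm high. The head reaches forward to x = -23 mm, 75 to 112 mm above the table; its column is at x = +45 to +81 mm; the plunger's foot, 26 mm across, hangs 48.5 mm above the table when up.
- strip: The work strip as a whole; origin under its centre, on its underside, axes as its centre point.
- offcut_mid (a point): Bystander: a lookalike plywood strip of 150 x 50 x 18 mm without a nut, with a pencil line across; the point is at its centre, 9 mm up. To be left where it is.
- hammer: Bystander: hammer lying at the left, origin under its middle.
- jar: Bystander: jar 64 mm across and 80 mm high with a steel lid, origin under its centre.
- tape: Bystander: yellow tape measure, about 65 x 64 x 34 mm, origin under its centre.
- mug: Bystander: blue mug, 80 mm across and 90 mm high, origin under its centre.
- driver: Bystander: screwdriver with orange handle, lying, origin under its middle.
Mind the look-alikes: they are no part of the job. What is shaped like the press but purple is not meant. What is shaped like the strip but black is not meant.

How it is judged (in metres and radians):
On the way, in this order (a step that is already met when the one before it is completed fails the run):
1. the strip lies fully home in the press, let go of, the nut still raised and the plunger up (x of strip_mid in the frame of seat between -0.053 and -0.045 m and y of strip_mid in the frame of seat between -0.005 and 0.005 m and z of strip_mid in the frame of seat below 0.012 m and angle between the x axis of strip_mid and the x axis of seat, either way round below 0.09 rad and value of joint each of nut, ram below 0.003 m and contact force between the fingers and strip below 0.2 N), for 0.2 s.
2. the plunger is on its stop and the nut driven to depth (x of strip_mid in the frame of seat between -0.053 and -0.045 m and y of strip_mid in the frame of seat between -0.005 and 0.005 m and z of strip_mid in the frame of seat below 0.012 m and angle between the x axis of strip_mid and the x axis of seat, either way round below 0.09 rad and value of joint ram above 0.0152 m and value of joint nut above 0.0085 m), for 0.2 s.
3. the plunger is up again (value of joint ram below 0.002 m), for 0.1 s.
At the end, for the whole second after the job is handed in: The strip rests on the bed, home against the back stop (within 3 mm, 5 mm sideways, 0.09 rad), the nut is driven at least 8.5 mm, and the plunger is up again (within 2 mm) (x of strip_mid in the frame of seat between -0.053 and -0.045 m and y of strip_mid in the frame of seat between -0.005 and 0.005 m and z of strip_mid in the frame of seat below 0.012 m and angle between the x axis of strip_mid and the x axis of seat, either way round below 0.09 rad and value of joint nut above 0.0085 m and value of joint ram below 0.002 m and linear speed of strip below 0.01 m/s); the robot touches nothing.
It fails at once if the robot loads the press with more than 40 N (contact force between any of the arm, the fingers and press above 40 N).
It fails at once if the strip is rammed against the back stop with more than 25 N (contact force between strip and backstop above 25 N).
It fails at once if a bystander is moved by more than 20 mm (distance of any of offcut_mid, hammer, jar, tape, mug, driver from where it was at the start of the episode above 0.02 m).
It also fails if it takes over 67 s, if anything falls off the work surface, if the arm or the gripper's body presses on something with over 40 N, if the wrist force passes 120 N, or if a joint passes its speed limit or range.

## Robot

A 6-joint arm with a two-finger parallel gripper is mounted at the origin on the work surface. World frame = base frame: x ahead of the robot, y to its left, z up, the work surface at z = 0. Lengths are in mm, angles in rad, forces in N, time in s.
With the tool pointing down it reaches from about 275 to 750 mm from the base axis. Payload 10.2 kg.
Tool frame: the origin (TCP) lies midway between the tips of the shut fingers; the grasp point (between the pads) lies 19 mm behind it (ctrl.grasp_offset is the distance from the TCP to the grasp point, in mm); z points along the fingers, y is the line along which they close (so a half turn about z gives the same grasp; the last joint's range is limited). The gripper opens to 85 mm and grips with 20 to 120 N. Pads are 22 mm wide; open, the fingers measure 114 mm over their backs; the gripper's body (76 mm by 85 mm) begins 54 mm behind the grasp point. The pads swing forward as they close: fully open they stand 13 mm farther back than shut.
Start: joints at [-1.439, 0.313, 1.498, -0, 1.331, -0.223], TCP at [182.374, -492.312, 231.294] pointing down, gripper open.
Joint ranges: [-2.94, 2.94], [-0.97, 2.17], [0.19, 2.56], [-1.23, 4.37], [0.02, 3.11], [-2.88, 2.88]. Speed limits (rad/s): [2.39, 2.39, 3.01, 3.14, 3.14, 3.14].

## Interface

Orientations are given as a unit quaternion [w, x, y, z].
In Python, from rig import ctrl, viewer, models gives the robot as it stands. The module is installed in compiled form; this text tells all that it offers.
- The arm moves only by the shell command python3 -m pendant 'ROWS' [OPENING] [FORCE]. ROWS is text: rows parted by semicolons, each of 4 numbers parted by spaces: the shift along the tool's x, y, z in m, then the turn about the tool's z in rad. In form: x y z yaw; .... A call has 1 to 10 rows; each row shifts and turns the commanded pose from where the row before left it, along the tool's axes as they then stand; what a row does not reach is not made up. A row lasts 1/8 s, in which the tool goes at most 62.5 mm and 10.7 degrees, less where a joint would pass 70% of its speed; a pose out of reach is approached as far as the arm can. A call is refused whole if a number of a shift passes 0.0625 or a number of a turn 0.188, either way. A call with a gripper value outside its range is refused whole. OPENING is the opening, from 0 (shut) to 1 (fully open), set as the call begins (- or left out, the last holds). The fingers move at their own pace and stop on an object; FORCE is the grip in N (left out, the last holds). Time passes only in rows, so rows that do not move let the fingers close. It gives the time, the measured TCP pose, the force, the opening and the grip force at its end, in the units of the state.
- ctrl.sense(): the state, without advancing time (a new reading comes with each control period).
- viewer.capture(name): name is "scene" or "top" or "wrist"; returns a dict with "color" (420x560x3 uint8, red, green, blue), "vertical_fov" (degrees; the focal length in pixels is half the picture's height over the tangent of half this angle, whatever the lens; pixels are square), "cx", "cy" (the principal point, pixels), "pose" (4x4, takes a point from camera to world coordinates). Camera axes: x right, y down, z forward; pixel columns grow to the right and rows downward; lengths in mm; the calibration is good to about 2 mm. A picture is of the moment at which its call begins. There is no depth.
- ctrl.finish_job(): hands the job in; it is judged then, once.
Trained networks look in the newest picture that a camera, given by its name, has taken for a name from the list of things; names that differ only in an ending like _2 or _b are one class to them, and where a whole thing is asked for, a point or a joint stands for the part that bears it (a point fixed in the world has none). Each returns a list of dicts, best first, with "p" (0 to 1); they miss things now and then, are a little off and sometimes report something else, mostly with a low value. They report only what shows in the picture. A call takes as long as a camera call. They do not tell look-alikes from the thing itself.
- models.boxes_of(camera, query): "at" ([x, y, z] in mm, in world coordinates, good to about 4 mm: the middle of the surface that is visible of it).
The state is a dict: "time_s": time; "joints": joint angles; "dq": joint speeds; "tau": joint torques, N m; "eef_pos": TCP position; "ee_rot": TCP orientation; "force": force on the tool from outside, world axes, zero at the start; "wrist_torque": the same for the moment, N m; "grip_width": opening from 0.0 (shut) to 1.0 (fully open); "grip_force": force on a finger pad.
Only numpy, scipy, OpenCV 4.12 (cv2) and the standard library are available. Lean on these libraries where they do the work, as an engineer would, in place of code of your own. Each camera call takes 0.05 s, during which the arm holds its last target. There are 200 camera calls.

## Working session

There is one attempt and no reset: what is moved stays moved. The work goes in short steps, Python scripts to look and compute and a shell command to move; the robot and the scene stay as the last step left them, time stands still between calls to the robot, and variables do not carry over. Pictures are saved under pics/ and viewed, at most 10 in all, crops included, and the job is handed in when it is done.

```bash
mkdir -p pics; cat > h.py <<'E'
import numpy as np, cv2
from rig import ctrl, viewer, models
def cap(n,f=None):
    c=viewer.capture(n)
    if f: cv2.imwrite('pics/'+f,c['color'][:,:,::-1])
    return c
def foc(c): return c['color'].shape[0]/2/np.tan(np.radians(c['vertical_fov'])/2)
def ray(c,u,v):
    f=foc(c);P=np.array(c['pose']);d=P[:3,:3]@np.array([(u-c['cx'])/f,(v-c['cy'])/f,1]);return P[:3,3],d
def onz(c,u,v,z):
    o,d=ray(c,u,v);return o+d*(z-o[2])/d[2]
def proj(c,p):
    P=np.array(c['pose']);q=P[:3,:3].T@(np.array(p)-P[:3,3]);f=foc(c);return np.array([c['cx']+f*q[0]/q[2],c['cy']+f*q[1]/q[2]])
def tri(obs):
    A=np.zeros((3,3));b=np.zeros(3)
    for o,d in obs:
        d=d/np.linalg.norm(d);M=np.eye(3)-np.outer(d,d);A+=M;b+=M@o
    return np.linalg.solve(A,b)
E
python3 - <<'E'
from h import *
ims=[]
for n in ('scene','top'):
    c=cap(n,n+'0.png');print(n,c['vertical_fov'],c['cx'],c['cy'],np.round(c['pose'],3).tolist())
    for q in ('strip','nut','press','seat','cap_axis','channel','offcut_mid','backstop'):
        for r in models.boxes_of(n,q)[:4]: print(q,round(r['p'],2),np.round(r['at']),np.round(proj(c,r['at'])))
print(ctrl.sense())
E
```

```text
scene 46.72279632632634 281.814714493693 203.72109884163075 [[0.831, 0.44, -0.339, 979.718], [0.555, -0.667, 0.496, -655.281], [-0.008, -0.601, -0.799, 1139.255], [0.0, 0.0, 0.0, 1.0]]
strip 0.91 [662. 194.  20.] [355. 192.]
strip 0.6 [261. 230.  19.] [252. 132.]
nut 0.59 [808.   7.  35.] [371. 260.]
press 0.85 [652. -23.  31.] [314. 241.]
press 0.62 [ 461. -190.   49.] [219. 248.]
seat 0.62 [656. -23.  32.] [316. 241.]
seat 0.58 [ 457. -192.   45.] [218. 249.]
cap_axis 0.95 [658. -21.  33.] [317. 241.]
cap_axis 0.65 [ 455. -191.   48.] [217. 247.]
channel 0.9 [654. -26.  36.] [314. 241.]
channel 0.59 [ 459. -192.   49.] [218. 248.]
channel 0.22 [656. 192.  19.] [353. 192.]
offcut_mid 0.86 [ 666. -197.   19.] [283. 294.]
offcut_mid 0.29 [809.   9.  32.] [372. 260.]
backstop 0.71 [655. -19.  31.] [316. 240.]
backstop 0.49 [667. -21.  29.] [319. 243.]
top 57.15889673357974 281.13891438204803 205.25355842561942 [[-0.019, -0.997, 0.073, 433.222], [-0.999, 0.021, 0.029, -10.845], [-0.03, -0.072, -0.997, 1209.775], [0.0, 0.0, 0.0, 1.0]]
strip 0.62 [659. 195.  20.] [226. 162.]
strip 0.55 [2
[... 465 characters left out ...]
.9, 'joints': array([-1.43935354e+00,  3.12874303e-01,  1.49767431e+00, -5.96045454e-06,
        1.33098369e+00, -2.23455673e-01]), 'dq': array([2.13362530e-04, 5.94416734e-04, 7.18989017e-04, 7.69177361e-04,
       1.17931477e-03, 9.11659620e-05]), 'tau': array([-7.02510170e-04, -4.12158823e+01, -2.59905589e+01, -1.96291539e-04,
        3.85811636e-04, -6.35935336e-06]), 'eef_pos': array([ 182.39721375, -492.31669518,  231.31701392]), 'ee_rot': array([ 3.00108486e-05,  9.84297029e-01,  1.76520133e-01, -4.27969569e-06]), 'force': array([-0.37641899,  0.23321474,  0.63063963]), 'wrist_torque': array([-0.02448109,  0.02199577, -0.01446882]), 'grip_force': 0.0, 'grip_width': 0.9985856074398151}
```

View pics/scene0.png

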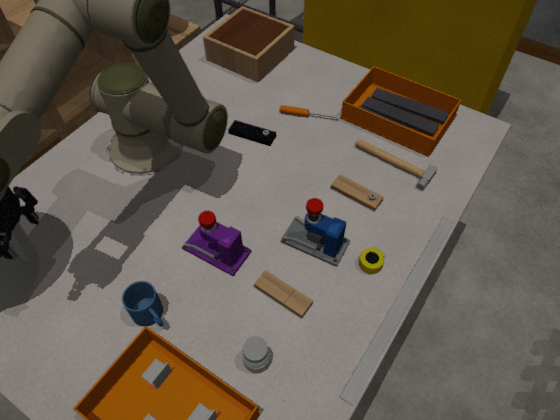

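View pics/top0.png

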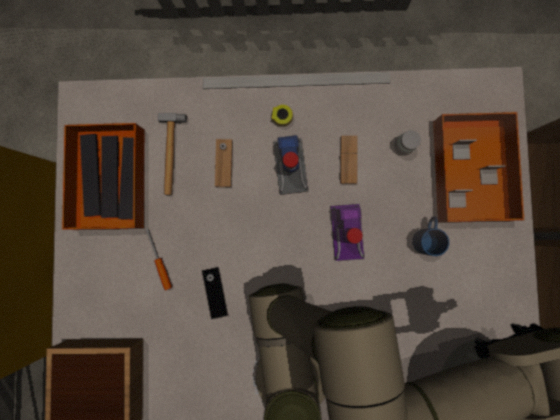

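Candidates: 
- **Strip:** plywood with nut at top (224,162) / scene (357,192), which I choose. Others are the offcut with no nut at top (349,160) and the black strip at top (215,293).
- **Press:** blue at top (290,165), which I choose, and purple at top (347,232).

Next, a close crop to check the choice.

```bash
python3 - <<'E'
from h import *
t=cv2.imread('pics/top0.png');s=cv2.imread('pics/scene0.png')
a=cv2.resize(t[125:205,205:315],None,fx=5,fy=5,interpolation=cv2.INTER_CUBIC)[:, :400]
b=t[125:205,205:315];c=s[165:270,275:395]
b=cv2.resize(b,(400,291),interpolation=cv2.INTER_CUBIC);c=cv2.resize(c,(400,350),interpolation=cv2.INTER_CUBIC)
o=np.zeros((350,800,3),np.uint8);o[:291,:400]=b;o[:,400:]=c;cv2.imwrite('pics/crop0.png',o)
w=cap('wrist');print(np.round(w['pose'],2).tolist(),w['vertical_fov'],w['cx'],w['cy'])
E
```

```text
[[0.35, -0.9, -0.26, 249.46], [-0.94, -0.33, -0.1, -468.09], [-0.0, 0.28, -0.96, 373.5], [0.0, 0.0, 0.0, 1.0]] 58.468370728010946 277.95417148643 204.83361476732418
```

View pics/crop0.png

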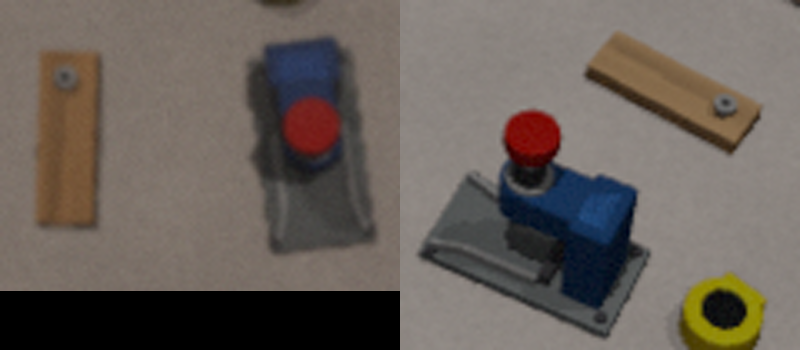

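The crop shows the plywood strip with its nut at the far (+x) end, crop (65,77). The blue press with the red cap is at (310,125), its mouth towards the robot. Both x axes are near world +x. I'll move over them for wrist views.

```bash
python3 -m pendant '0 0 -0.03 0.178; 0 0 -0.03 0.177; 0.036 -0.048 0 0; 0.036 -0.048 0 0; 0.036 -0.048 0 0; 0.036 -0.048 0 0; 0.036 -0.048 0 0; 0.036 -0.048 0 0; 0.036 -0.048 0 0; 0.036 -0.048 0 0' 1; python3 -m pendant '0.036 -0.048 0 0; 0.036 -0.048 0 0; 0.036 -0.048 0 0;0 0 0 0;0 0 0 0'
python3 - <<'E'
from h import *
print(np.round(ctrl.sense()['force'],2))
c=cap('wrist','w1.png');print(np.round(c['pose'],3).tolist())
E
```

```text
time_s: 2.2
eef_pos: [471.4, -106.6, 291.5]
ee_rot: [0.0, 1.0, -0.0, 0.0]
force: [-0.2, -0.5, -0.8]
grip_width: 1.0
grip_force: 0.0
time_s: 2.82
eef_pos: [578.2, 35.3, 291.1]
ee_rot: [0.0, 1.0, -0.0, -0.0]
force: [-0.2, 0.3, 0.9]
grip_width: 0.999
grip_force: 0.0
[-0.19  0.31  0.86]
[[-0.0, -0.96, -0.281, 649.838], [-1.0, 0.0, 0.0, 34.801], [-0.0, 0.281, -0.96, 433.296], [0.0, 0.0, 0.0, 1.0]]
```

View pics/w1.png

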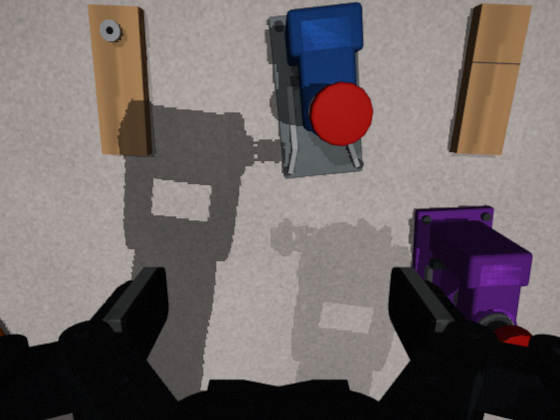

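Wrist view 1 shows the strip (nut at (111,31), end corners (103,155),(151,156)). The press's bed front edge runs (287,177)–(362,168) and the cap is at (341,114). A second place gives parallax.

```bash
python3 -m pendant '0.03 -0.05 0 0; 0.03 -0.05 0 0; 0 -0.03 0 0;0 0 0 0;0 0 0 0'
python3 - <<'E'
from h import *
c=cap('wrist','w2.png');print(np.round(c['pose'],3).tolist())
E
```

```text
time_s: 3.5
eef_pos: [638.5, 163.9, 291.8]
ee_rot: [0.0, 1.0, -0.001, 0.0]
force: [0.3, -0.6, 0.5]
grip_width: 0.998
grip_force: 0.0
[[-0.002, -0.96, -0.28, 709.924], [-1.0, 0.002, 0.001, 163.329], [-0.0, 0.28, -0.96, 434.008], [0.0, 0.0, 0.0, 1.0]]
```

View pics/w2.png

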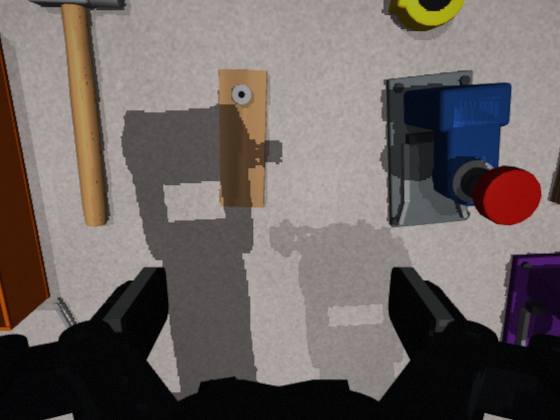

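```bash
python3 - <<'E'
from h import *
def comp(f,A,B,out,k=3):
    im=cv2.imread(f)
    im=np.clip(255*(im/255.)**0.6,0,255).astype(np.uint8)
    ps=[]
    for u0,u1,v0,v1 in (A,B):
        p=cv2.resize(im[v0:v1,u0:u1],None,fx=k,fy=k,interpolation=cv2.INTER_CUBIC)
        for u in range(-(-u0//20)*20,u1,20):cv2.line(p,((u-u0)*k,0),((u-u0)*k,5),(0,0,255),1);cv2.putText(p,str(u),((u-u0)*k,14),0,.33,(0,0,255))
        for v in range(-(-v0//20)*20,v1,20):cv2.line(p,(0,(v-v0)*k),(5,(v-v0)*k),(0,0,255),1);cv2.putText(p,str(v),(6,(v-v0)*k+4),0,.33,(0,0,255))
        ps.append(p)
    h=max(p.shape[0] for p in ps);ps=[np.pad(p,((0,h-p.shape[0]),(0,6),(0,0))) for p in ps]
    o=np.hstack(ps);print(o.shape);cv2.imwrite('pics/'+out,o)
comp('pics/w2.png',(200,280,55,230),(375,545,55,240),'z2.png')
comp('pics/w1.png',(75,165,0,190),(260,380,0,190),'z1.png')
E
```

```text
(555, 762, 3)
(570, 642, 3)
```

View pics/z2.png

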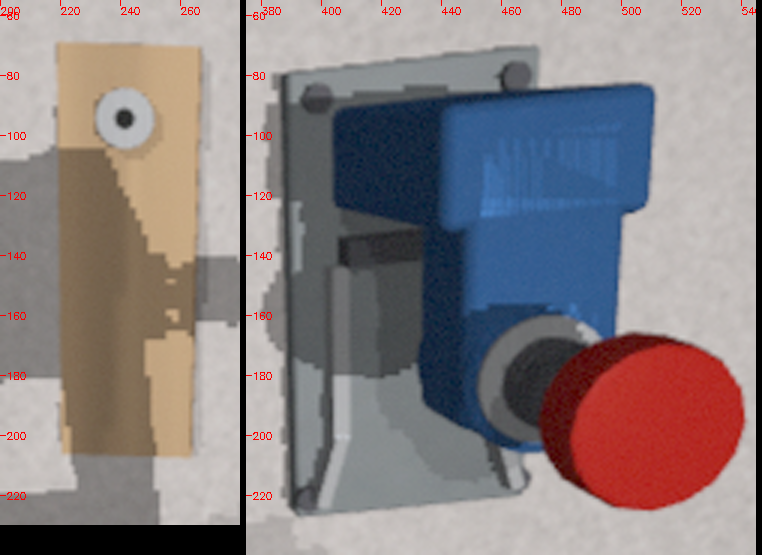

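View pics/z1.png

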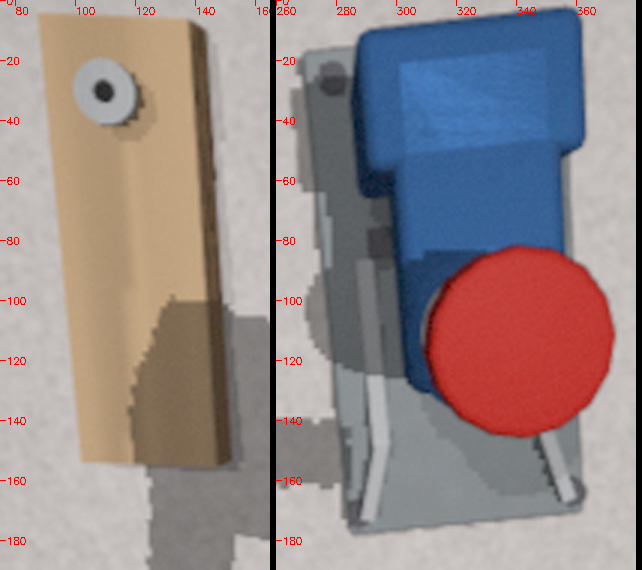

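Strip corners and nut, bed corners and cap are all clear in both zooms. I'll fit poses to the read pixels.

```bash
cat > fit.py <<'E'
from h import *
from scipy.optimize import least_squares
P1=[[0,-.96,-.281,649.838],[-1,0,0,34.801],[0,.281,-.96,433.296],[0,0,0,1]]
P2=[[-.002,-.96,-.28,709.924],[-1,.002,.001,163.329],[0,.28,-.96,434.008],[0,0,0,1]]
base=dict(color=np.zeros((420,560,3)),vertical_fov=58.468370728,cx=277.954,cy=204.834)
c1=dict(base,pose=P1);c2=dict(base,pose=P2)
S=[(c2,(75,25,0),(219,69.3)),(c2,(75,-25,0),(265.7,70.3)),(c2,(-75,25,0),(220.7,206)),(c2,(-75,-25,0),(264,207)),(c2,(50,0,12),(241.3,94.7)),
(c1,(75,25,0),(87.7,4.7)),(c1,(75,-25,0),(138,6.7)),(c1,(-75,25,0),(102.3,153.7)),(c1,(-75,-25,0),(147.3,155.3)),(c1,(50,0,12),(109.7,30.3))]
B=[(c2,(95,45,0),(389.3,80)),(c2,(95,-45,0),(472.3,70.7)),(c2,(-75,45,0),(392.3,225)),(c2,(-75,-45,0),(468.7,219)),
(c1,(95,45,0),(269.3,17)),(c1,(-75,45,0),(284.7,177)),(c1,(-75,-45,0),(362,170.3))]
C=[(c1,(341.3,114)),(c2,(512,195.7))]
def w(p,l):
    c,s=np.cos(p[3]),np.sin(p[3]);return np.array([p[0]+c*l[0]-s*l[1],p[1]+s*l[0]+c*l[1],p[2]+l[2]])
if __name__=='__main__':
    for n,O,x0 in (('strip',S,[660,195,18,0]),('bed',B,[650,-15,12,0])):
        f=lambda p:np.concatenate([proj(c,w(p,l))-uv for c,l,uv in O])
        r=least_squares(f,x0);print(n,np.round(r.x,3),'res',np.round(r.fun.reshape(-1,2),1).tolist())
    print('cap',tri([ray(c,*uv) for c,uv in C]))
E
python3 fit.py
```

```text
strip [ 6.60974e+02  2.02933e+02  1.60270e+01 -3.10000e-02] res [[-0.4, -0.4], [0.5, 0.1], [-0.2, -0.0], [-0.4, 0.2], [0.0, -0.3], [-0.0, -0.0], [-0.3, -0.3], [0.3, 0.2], [0.3, 0.0], [0.2, 0.4]]
bed [ 6.36876e+02 -1.10080e+01  6.20000e+00  1.01000e-01] res [[-0.5, -1.1], [0.6, -1.0], [-0.5, 1.4], [-1.7, 0.1], [0.4, 0.5], [0.7, 0.7], [1.0, -0.4]]
cap [637.7236155   -9.45158674 165.37936466]
```

```bash
python3 - <<'E'
from fit import *
for n,O,x0,z in (('strip',S,[660,195,0],18),('bed',B,[650,-15,0],12)):
    f=lambda p:np.concatenate([proj(c,w([p[0],p[1],z,p[2]],l))-uv for c,l,uv in O])
    r=least_squares(f,x0);p=[r.x[0],r.x[1],z,r.x[2]];print(n,np.round(p,3),'cost',r.cost)
    if n=='strip': g=w(p,(-55,0,0));print('grasp',g)
    else: print('placed grasp',w(p,(-170,0,0)), 'home', w(p,(-105,0,0)))
s=ctrl.sense();print(s['eef_pos'],ctrl.grasp_offset,'dx',g-s['eef_pos'])
E
```

```text
strip [ 6.60924e+02  2.02430e+02  1.80000e+01 -3.20000e-02] cost 1.83866685710419
grasp [605.95211692 204.17858228  18.        ]
bed [ 6.37261e+02 -9.55700e+00  1.20000e+01  1.04000e-01] cost 12.445879197524054
placed grasp [468.17492824 -27.16191492  12.        ] home [532.82546518 -20.43078773  12.        ]
[638.49687247 163.84322728 291.79836283] 18.700000000000003 dx [ -32.54475555   40.335355   -273.79836283]
```

```bash
python3 -m pendant '-0.032 -0.0405 0 0.03; 0 0 0.05 0; 0 0 0.05 0; 0 0 0.05 0; 0 0 0.05 0; 0 0 0.05 0; 0 0 0.02 0; 0 0 0 0; 0 0 0 0' 1 60
python3 - <<'E'
from h import *
c=cap('wrist','w3.png');print(np.round(c['pose'],3).tolist())
E
```

```text
time_s: 4.68
eef_pos: [607.8, 206.0, 23.6]
ee_rot: [-0.0, 1.0, -0.015, 0.002]
force: [0.9, -0.2, -0.1]
grip_width: 0.995
grip_force: 0.0
[[-0.031, -0.96, -0.277, 678.799], [-1.0, 0.029, 0.01, 203.247], [-0.001, 0.277, -0.961, 166.119], [0.0, 0.0, 0.0, 1.0]]
```

View pics/w3.png

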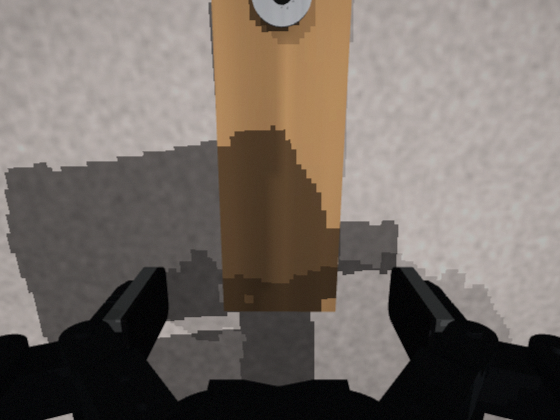

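The strip is centred between the fingers, with its tail edge at (224–336, 311). Lower and grip.

```bash
python3 -m pendant '0 0 0.021 0; 0 0 0 0; 0 0 0 0'; python3 -m pendant '0 0 0 0; 0 0 0 0; 0 0 0 0;0 0 0 0; 0 0 0 0; 0 0 0 0' 0 60
```

```text
time_s: 5.1
eef_pos: [606.5, 206.1, 0.2]
ee_rot: [0.0, 1.0, -0.015, -0.0]
force: [0.4, -0.3, 0.1]
grip_width: 1.0
grip_force: 0.0
time_s: 5.85
eef_pos: [606.9, 206.2, 0.9]
ee_rot: [-0.0, 1.0, -0.015, 0.001]
force: [-0.4, 0.5, 5.8]
grip_width: 0.565
grip_force: 63.8
```

```bash
python3 -m pendant '0 0 -0.03 0; 0 0 -0.03 0; -0.03 0 0 -0.134; -0.044 0 0 0; -0.044 0 0 0; -0.044 0.03 0 0; 0 0.045 0 0; 0 0.045 0 0; 0 0.045 0 0; 0 0.045 0 0'; python3 -m pendant '0 0.007 0 0; 0 0 0 0; 0 0 0 0; 0 0 0 0'
python3 - <<'E'
from h import *
c=cap('wrist','w4.png');print(np.round(c['pose'],4).tolist())
E
```

```text
time_s: 7.1
eef_pos: [466.7, -16.9, 60.1]
ee_rot: [-0.0, 0.999, 0.052, -0.0]
force: [1.2, 0.2, -0.6]
grip_width: 0.567
grip_force: 63.0
time_s: 7.6
eef_pos: [467.6, -21.6, 60.3]
ee_rot: [-0.0, 0.999, 0.053, -0.0]
force: [0.5, -0.4, -2.3]
grip_width: 0.566
grip_force: 63.1
[[0.1048, -0.9545, -0.2792, 538.7483], [-0.9945, -0.1008, -0.0287, -14.6413], [-0.0007, 0.2807, -0.9598, 202.4437], [0.0, 0.0, 0.0, 1.0]]
```

View pics/w4.png

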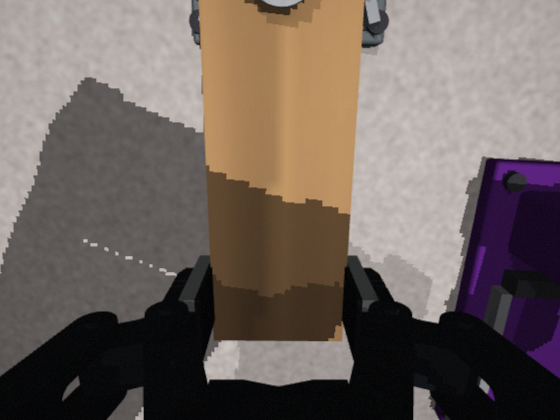

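The strip is held straight. Its sides run (201→217) and (363→341), and the bed's front corners show at (193,43) and (385,43). I'll measure these edges numerically against the fitted bed pose.

```bash
python3 - <<'E'
from fit import *
im=cv2.imread('pics/w4.png');g=cv2.cvtColor(im,cv2.COLOR_BGR2GRAY)
c=dict(base,pose=[[0.1048,-0.9545,-0.2792,538.7483],[-0.9945,-0.1008,-0.0287,-14.6413],[-0.0007,0.2807,-0.9598,202.4437],[0,0,0,1]])
p=[637.26,-9.56,12,.104];print([np.round(proj(c,w(p,(-75,y,z))),1).tolist() for y in(45,-45) for z in (0,-12)])
for v in (8,16,24,32,38): print(v,'L',g[v,184:206].tolist(),'R',g[v,358:394].tolist())
for u in (195,198,372,378): print(u,g[26:52,u].tolist())
E
```

```text
[[193.5, 42.9], [198.7, 46.1], [385.2, 43.0], [378.6, 46.2]]
8 L [178, 181, 186, 187, 185, 182, 181, 143, 87, 81, 98, 106, 108, 108, 114, 132, 144, 147, 146, 149, 149, 148] R [151, 150, 149, 150, 149, 120, 63, 41, 126, 164, 163, 163, 161, 163, 162, 161, 160, 164, 161, 151, 123, 104, 104, 104, 102, 95, 90, 111, 150, 169, 168, 169, 170, 168, 167, 166]
16 L [169, 171, 174, 177, 179, 132, 62, 54, 55, 58, 58, 58, 58, 59, 98, 135, 145, 147, 147, 149, 150, 149] R [150, 151, 149, 148, 149, 103, 35, 35, 36, 84, 142, 164, 164, 164, 165, 162, 164, 163, 163, 162, 162, 133, 81, 59, 57, 57, 58, 58, 57, 73, 142, 175, 171, 170, 169, 168]
24 L [171, 172, 173, 176, 176, 142, 80, 57, 57, 56, 58, 57, 60, 58, 59, 95, 131, 145, 148, 149, 150, 150] R [152, 151, 152, 151, 117, 63, 35, 36, 36, 33, 37, 55, 65, 50, 40, 44, 44, 47, 48, 47, 48, 54, 59, 58, 57, 57, 56, 58, 61, 70, 136, 172, 179, 181, 183, 185]
32 L [173, 175, 177, 178, 182, 183, 183, 143, 84, 61, 41, 35, 38, 46, 50, 69, 120, 147, 148, 149, 151, 150] R [151, 152, 151, 147, 125, 106, 107, 97, 87, 85, 67, 39, 21, 22, 32, 46, 56, 58, 58, 60, 58, 60, 59, 59, 68, 89, 139, 168, 172, 177, 178, 178, 178, 177, 175, 172]
38 L [181, 181, 182, 180, 182, 179, 179, 180, 179, 127, 73, 92, 106, 112, 107, 84, 116, 146, 148, 148, 151, 152] R [151, 152, 151, 140, 118, 104, 106, 104, 106, 105, 107, 105, 107, 107, 97, 89, 90, 87, 89, 101, 109, 109, 105, 95, 87, 127, 162, 169, 171, 175, 174, 177, 178, 178, 180, 181]
195 [58, 58, 56, 58, 59, 49, 35, 58, 86, 93, 92, 89, 92, 86, 82, 73, 71, 112, 158, 173, 176, 176, 179, 178, 177, 179]
198 [57, 59, 59, 57, 59, 60, 50, 32, 79, 99, 100, 100, 107, 103, 95, 84, 70, 49, 51, 150, 180, 181, 179, 181, 182, 182]
372 [45, 45, 47, 46, 56, 52, 32, 16, 36, 47, 72, 92, 97, 103, 98, 86, 77, 59, 37, 27, 66, 130, 147, 149, 150, 151]
378 [51, 56, 58, 58, 60, 59, 58, 39, 73, 103, 106, 106, 109, 107, 101, 87, 78, 59, 65, 138, 163, 163, 162, 164, 173, 177]
```

Bed corners match the fit to about 1 px. The strip needs about 4 mm to tool +y. I'll back off 8 mm into the flare and lower.

```bash
python3 -m pendant '-0.008 0.004 0.02 0; 0 0 0.02 0; 0 0 0.004 0; 0 0 0 0; 0 0 0 0;0 0 0 0'; python3 -m pendant '0 0 0.001 0; 0 0 0 0; 0 0 0 0'
python3 - <<'E'
from h import *
c=cap('wrist','w5.png');print(np.round(c['pose'],4).tolist());g=cv2.cvtColor(c['color'],cv2.COLOR_RGB2GRAY)
p=ctrl.sense()['eef_pos']-[637.26,-9.56,0];print(p@[.9946,.1037,0],p@[-.1037,.9946,0])
for v in (4,12,20,28): print(v,'L',g[v,160:206].tolist(),'R',g[v,355:400].tolist())
E
```

```text
time_s: 8.4
eef_pos: [460.5, -27.3, 16.8]
ee_rot: [0.0, 0.999, 0.052, 0.0]
force: [-0.0, 0.3, -0.9]
grip_width: 0.57
grip_force: 63.0
time_s: 8.78
eef_pos: [460.2, -27.3, 15.3]
ee_rot: [-0.0, 0.999, 0.052, 0.0]
force: [0.0, 0.0, -1.1]
grip_width: 0.568
grip_force: 63.0
[[0.1033, -0.9547, -0.2791, 531.3239], [-0.9946, -0.0993, -0.0285, -20.4576], [-0.0006, 0.2805, -0.9598, 157.512], [0.0, 0.0, 0.0, 1.0]]
-177.96910848872383 0.7105664561896051
4 L [26, 28, 26, 27, 26, 25, 28, 25, 24, 24, 24, 25, 22, 23, 23, 23, 23, 23, 23, 25, 25, 26, 28, 27, 26, 27, 27, 28, 24, 27, 28, 27, 26, 26, 26, 26, 27, 24, 80, 129, 143, 143, 146, 147, 145, 147] R [149, 149, 150, 149, 148, 148, 147, 147, 131, 78, 26, 26, 27, 26, 27, 23, 22, 22, 23, 21, 24, 22, 20, 22, 23, 25, 22, 25, 25, 27, 26, 26, 26, 26, 27, 26, 26, 27, 26, 27, 26, 28, 26, 57, 119]
12 L [174, 171, 166, 166, 165, 164, 155, 143, 144, 143, 143, 142, 142, 143, 142, 142, 142, 145, 145, 146, 145, 148, 147, 150, 149, 150, 151, 149, 148, 148, 148, 147, 147, 145, 147, 146, 135, 94, 73, 120, 144, 145, 146, 147, 148, 147] R [151, 149, 149, 149, 148, 149
[... 423 characters left out ...]
49, 147] R [149, 151, 150, 149, 149, 149, 149, 153, 170, 180, 181, 182, 181, 181, 181, 180, 178, 177, 175, 174, 172, 169, 168, 167, 169, 169, 170, 173, 172, 173, 169, 164, 165, 166, 166, 166, 156, 147, 148, 149, 165, 177, 174, 174, 174]
28 L [176, 174, 175, 175, 176, 176, 174, 175, 174, 175, 176, 174, 174, 173, 172, 174, 173, 174, 175, 176, 177, 181, 181, 181, 182, 183, 181, 180, 180, 179, 177, 175, 174, 170, 170, 171, 171, 169, 172, 165, 152, 144, 146, 148, 149, 149] R [151, 151, 151, 151, 150, 148, 150, 161, 172, 175, 176, 175, 175, 174, 171, 168, 168, 168, 165, 165, 166, 167, 169, 170, 172, 173, 172, 174, 173, 174, 173, 172, 171, 172, 172, 172, 172, 175, 176, 174, 176, 175, 174, 174, 173]
```

```bash
python3 -m pendant '0 0 0.0015 0; 0.004 0 0 0; 0.004 0 0 0; 0.004 0 0 0; 0.004 0 0 0; 0 0 0 0'; python3 -m pendant '0.004 0 0 0; 0.004 0 0 0; 0.004 0 0 0; 0.004 0 0 0; 0 0 0 0';
```

```text
time_s: 9.57
eef_pos: [476.4, -25.6, 13.8]
ee_rot: [0.0, 0.999, 0.052, 0.0]
force: [-0.1, -0.1, -0.6]
grip_width: 0.57
grip_force: 63.0
time_s: 10.2
eef_pos: [492.3, -24.0, 13.8]
ee_rot: [0.0, 0.999, 0.052, 0.0]
force: [-0.7, -0.4, -0.7]
grip_width: 0.564
grip_force: 63.0
```

```bash
python3 -m pendant '0.004 0 0 0; 0.004 0 0 0; 0.004 0 0 0; 0 0 0 0'; python3 -m pendant '0.004 0 0 0; 0.004 0 0 0; 0.004 0 0 0; 0.003 0 0 0; 0 0 0 0; 0 0 0 0'
```

```text
time_s: 10.7
eef_pos: [504.2, -22.7, 13.8]
ee_rot: [0.0, 0.999, 0.052, 0.0]
force: [-1.0, -0.1, -1.4]
grip_width: 0.567
grip_force: 63.0
time_s: 11.45
eef_pos: [518.8, -21.2, 13.8]
ee_rot: [-0.0, 0.999, 0.052, -0.0]
force: [-0.1, -0.1, -1.2]
grip_width: 0.568
grip_force: 63.0
```

```bash
python3 -m pendant '0 0 0 0; 0 0 0 0; 0 0 0 0; 0 0 -0.03 0; 0 0 -0.03 0; -0.045 0 0 0; 0 0 0 0; 0 0 0 0' 1; python3 -m pendant '0 0 0 0; 0 0 0 0; 0 0 0 0; 0 0 0 0; 0 0 0.03 0; 0 0 0.028 0; 0 0 0 0; 0 0 0 0' 0
python3 - <<'E'
from h import *
c=cap('wrist','w6.png')
E
```

```text
time_s: 12.45
eef_pos: [474.7, -26.0, 74.1]
ee_rot: [0.0, 0.999, 0.052, 0.001]
force: [-0.5, -0.5, -1.1]
grip_width: 1.0
grip_force: 0.0
time_s: 13.45
eef_pos: [474.7, -26.0, 16.7]
ee_rot: [0.0, 0.999, 0.052, 0.001]
force: [0.3, -0.9, 0.1]
grip_width: -0.001
grip_force: 0.0
```

View pics/w6.png

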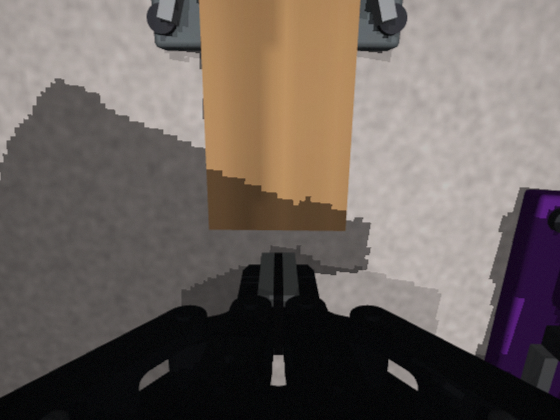

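The strip lies centred in the channel (tail edge (208–346, 230)), with the shut fingers right behind it at (279,255). I'll push it gently.

```bash
python3 -m pendant '0.005 0 0 0; 0.005 0 0 0; 0.004 0 0 0; 0.004 0 0 0; 0.003 0 0 0; 0.003 0 0 0; 0 0 0 0'; python3 -m pendant '0.001 0 0 0; 0.001 0 0 0; 0 0 0 0'
```

```text
time_s: 14.38
eef_pos: [498.2, -23.4, 15.8]
ee_rot: [0.0, 0.999, 0.052, 0.0]
force: [0.4, -0.3, 0.6]
grip_width: 0.002
grip_force: 0.0
time_s: 14.75
eef_pos: [500.0, -23.2, 15.8]
ee_rot: [0.0, 0.999, 0.052, 0.0]
force: [-0.8, -0.3, 0.3]
grip_width: -0.004
grip_force: 0.0
```

```bash
python3 -m pendant '0.001 0 0 0; 0.001 0 0 0; 0 0 0 0'; python3 - <<'E'
from h import *
print(ctrl.sense()['force'])
c=cap('wrist','w7.png');g=cv2.cvtColor(c['color'],cv2.COLOR_RGB2GRAY);print(np.round(c['pose'],4).tolist())
for u in (225,240,320,335): print(u,g[205:270,u].tolist())
E
```

```text
time_s: 15.12
eef_pos: [501.6, -22.9, 15.7]
ee_rot: [-0.0, 0.999, 0.052, -0.001]
force: [-2.2, -0.9, 2.8]
grip_width: -0.002
grip_force: 1.9
[-2.19638327 -0.87615371  2.78103701]
[[0.1035, -0.9544, -0.2801, 572.8817], [-0.9946, -0.0995, -0.0284, -16.0852], [-0.0007, 0.2815, -0.9596, 157.8676], [0.0, 0.0, 0.0, 1.0]]
225 [74, 75, 74, 74, 75, 73, 75, 74, 74, 74, 74, 76, 75, 76, 74, 75, 74, 73, 74, 75, 75, 76, 74, 76, 75, 76, 76, 75, 76, 74, 74, 74, 74, 75, 73, 73, 76, 74, 73, 73, 74, 73, 74, 76, 72, 74, 75, 74, 74, 74, 71, 74, 74, 75, 75, 75, 75, 74, 80, 91, 92, 91, 92, 91, 92]
240 [66, 68, 65, 67, 66, 66, 64, 67, 65, 67, 67, 67, 66, 66, 66, 67, 67, 66, 67, 65, 68, 67, 66, 65, 66, 67, 66, 67, 66, 68, 66, 66, 65, 65, 67, 66, 65, 65, 67, 67, 66, 66, 64, 65, 66, 64, 66, 66, 67, 65, 65, 67, 66, 67, 65, 65, 64, 65, 77, 92, 101, 97, 79, 69, 68]
320 [74, 75, 75, 73, 74, 74, 73, 75, 76, 74, 75, 74, 72, 72, 74, 74, 74, 75, 74, 74, 75, 75, 74, 73, 74, 76, 74, 75, 75, 74, 73, 73, 74, 75, 73, 74, 71, 73, 74, 72, 71, 75, 74, 75, 74, 74, 73, 73, 75, 75, 74, 74, 74, 73, 72, 71, 73, 72, 75, 88, 91, 73, 63, 64, 69]
335 [75, 75, 76, 77, 77, 76, 76, 76, 76, 77, 76, 76, 77, 77, 75, 75, 76, 75, 77, 75, 74, 76, 75, 75, 74, 74, 74, 75, 74, 77, 75, 74, 75, 75, 73, 75, 75, 75, 75, 75, 76, 75, 74, 75, 75, 76, 74, 75, 73, 74, 74, 74, 75, 75, 74, 75, 73, 74, 77, 91, 100, 96, 99, 91, 75]
```

```bash
cat > tail.py <<'E'
from fit import *
import sys
def tail(c,v):
    q=onz(c,280,v,30)-[637.26,-9.56,0];return q@[.9946,.1037,0]
if __name__=='__main__':
    c=cap('wrist',sys.argv[1]);g=cv2.cvtColor(c['color'],cv2.COLOR_RGB2GRAY).astype(int)
    for u in (225,240,320,335):
        col=g[150:300,u];d=np.abs(np.diff(col));v=150.5+np.argmax(d>5);print(u,v,round(tail(c,v),1))
    print(ctrl.sense()['force'],ctrl.sense()['eef_pos'])
E
python3 tail.py w8.png; python3 -m pendant '0.001 0 0 0;0.001 0 0 0; 0 0 0 0'; python3 tail.py w9.png
```

```text
225 169.5 -89.5
240 176.5 -92.0
320 196.5 -99.2
335 203.5 -101.7
[-4.8003573  -1.59935047  2.16308148] [501.60676899 -22.94726345  15.74465977]
time_s: 15.6
eef_pos: [501.6, -22.8, 15.6]
ee_rot: [-0.0, 0.999, 0.052, -0.003]
force: [-15.6, -4.9, 10.6]
grip_width: -0.003
grip_force: 7.9
225 164.5 -87.5
240 171.5 -90.0
320 191.5 -97.1
335 198.5 -99.7
[-16.38118532  -3.92693061  10.71155601] [501.64416904 -22.83191913  15.59297858]
```

Firm contact (16 N, motion stopped at the expected place), so back off now.

```bash
python3 -m pendant '-0.004 0 0 0; -0.02 0 0 0; -0.03 0 0 0; 0 0 0 0; 0 0 0 0'; python3 - <<'E'
from tail import *
c=cap('wrist','w10.png');g=cv2.cvtColor(c['color'],cv2.COLOR_RGB2GRAY).astype(int)
for v in range(150,270): pass
for u in (225,240,320,335):
    print(u,g[120:250:2,u].tolist())
print([ (v,round(tail(c,v),1)) for v in range(130,240,10)],ctrl.sense()['force'])
E
```

```text
time_s: 16.27
eef_pos: [451.4, -28.6, 16.1]
ee_rot: [0.0, 0.999, 0.052, 0.001]
force: [0.5, 1.0, -0.7]
grip_width: 0.002
grip_force: 0.0
225 [133, 133, 133, 145, 143, 140, 138, 142, 145, 166, 175, 176, 174, 167, 164, 164, 168, 172, 176, 177, 124, 88, 88, 89, 84, 84, 82, 83, 87, 89, 90, 88, 87, 87, 88, 89, 87, 88, 90, 86, 89, 86, 87, 90, 91, 92, 90, 89, 87, 87, 88, 87, 86, 88, 90, 88, 86, 88, 88, 89, 87, 87, 87, 87, 89]
240 [119, 121, 120, 147, 149, 145, 141, 139, 140, 145, 168, 179, 176, 173, 176, 178, 179, 180, 180, 182, 179, 177, 172, 123, 87, 91, 92, 93, 94, 93, 93, 91, 91, 94, 93, 92, 89, 90, 90, 90, 88, 86, 87, 86, 84, 85, 85, 89, 87, 84, 86, 85, 87, 89, 89, 91, 91, 91, 89, 88, 87, 89, 88, 85, 82]
320 [137, 135, 137, 145, 144, 145, 148, 149, 153, 151, 151, 168, 177, 175, 175, 174, 175, 175, 170, 167, 172, 178, 180, 182, 178, 174, 171, 170, 171, 172, 173, 174, 177, 180, 178, 173, 127, 93, 96, 95, 92, 94, 94, 90, 90, 89, 89, 86, 89, 90, 93, 97, 93, 93, 91, 87, 87, 87, 88, 88, 89, 90, 89, 85, 85]
335 [142, 143, 141, 143, 146, 143, 144, 147, 148, 152, 173, 182, 181, 180, 179, 176, 173, 172, 174, 175, 174, 177, 176, 173, 171, 174, 173, 176, 174, 174, 176, 176, 174, 173, 178, 181, 184, 183, 185, 182, 181, 183, 182, 179, 176, 177, 178, 181, 183, 182, 180, 175, 126, 88, 88, 88, 89, 89, 89, 90, 91, 89, 90, 91, 93]
[(130, np.float64(-126.7)), (140, np.float64(-130.0)), (150, np.float64(-133.4)), (160, np.float64(-136.8)), (170, np.float64(-140.3)), (180, np.float64(-143.9)), (190, np.float64(-147.5)), (200, np.float64(-151.1)), (210, np.float64(-154.8)), (220, np.float64(-158.6)), (230, np.float64(-162.4))] [0.66723006 0.57167936 0.67898123]
```

The tail edge is at −125.1 mm in the seat frame, so the strip is exactly home. Next, over the cap.

```bash
python3 -m pendant '0 0 -0.06 0; 0 0 -0.06 0; 0 0 -0.06 0; 0 0 -0.02 0; 0.047 0 0 0; 0.047 0 0 0; 0.047 0 0 0; 0.046 0 0 0; 0 0 0 0; 0 0 0 0'; python3 -m pendant '0 0 0.02 0; 0 0 0.012 0; 0 0 0 0; 0 0 0 0';
```

```text
time_s: 17.58
eef_pos: [636.1, -8.8, 215.6]
ee_rot: [-0.0, 0.999, 0.052, -0.0]
force: [-0.5, -0.9, 0.1]
grip_width: 0.003
grip_force: 0.0
time_s: 18.08
eef_pos: [636.4, -9.0, 184.7]
ee_rot: [0.0, 0.999, 0.052, 0.001]
force: [-0.2, 0.5, -0.5]
grip_width: -0.001
grip_force: 0.0
```

```bash
python3 -m pendant '0 0 0.004 0; 0 0 0.004 0; 0 0 0.002 0; 0 0 0.002 0; 0 0 0 0'; python3 -m pendant '0 0 0.002 0; 0 0 0.002 0; 0 0 0 0'
```

```text
time_s: 18.7
eef_pos: [636.2, -9.0, 171.6]
ee_rot: [-0.0, 0.999, 0.052, -0.0]
force: [-0.4, 0.2, -0.5]
grip_width: 0.002
grip_force: 0.0
time_s: 19.08
eef_pos: [636.3, -9.0, 168.1]
ee_rot: [0.0, 0.999, 0.052, 0.0]
force: [-1.9, 0.0, 3.5]
grip_width: -0.002
grip_force: 1.7
```

```bash
python3 -m pendant '0 0 0.001 0; 0 0 0.001 0; 0 0 0 0'; python3 -m pendant '0 0 0.001 0; 0 0 0.001 0; 0 0 0 0'
```

```text
time_s: 19.45
eef_pos: [636.3, -9.0, 165.9]
ee_rot: [0.0, 0.999, 0.052, 0.0]
force: [-0.9, -0.2, 4.4]
grip_width: -0.002
grip_force: 2.0
time_s: 19.82
eef_pos: [636.3, -9.0, 163.7]
ee_rot: [0.0, 0.999, 0.052, 0.0]
force: [-0.4, -0.2, 4.1]
grip_width: -0.0
grip_force: 2.2
```

```bash
python3 -m pendant '0 0 0.0015 0; 0 0 0.0015 0; 0 0 0.0015 0; 0 0 0 0'; python3 -m pendant '0 0 0.0015 0; 0 0 0.0015 0; 0 0 0.001 0; 0 0 0 0'
```

```text
time_s: 20.32
eef_pos: [636.4, -9.0, 160.2]
ee_rot: [0.0, 0.999, 0.052, 0.0]
force: [-3.6, 0.3, 9.8]
grip_width: -0.005
grip_force: 4.9
time_s: 20.82
eef_pos: [636.4, -9.0, 156.4]
ee_rot: [0.0, 0.999, 0.052, 0.001]
force: [-2.8, 0.4, 11.0]
grip_width: 0.001
grip_force: 5.6
```

```bash
python3 -m pendant '0 0 0.001 0; 0 0 0.001 0; 0 0 0.001 0; 0 0 0 0'; python3 -m pendant '0 0 0.0007 0; 0 0 0 0'
```

```text
time_s: 21.32
eef_pos: [636.4, -9.0, 153.5]
ee_rot: [0.0, 0.999, 0.052, 0.001]
force: [-3.7, 1.2, 11.7]
grip_width: 0.002
grip_force: 5.9
time_s: 21.58
eef_pos: [636.4, -9.0, 152.9]
ee_rot: [0.0, 0.999, 0.052, 0.001]
force: [-3.6, 0.0, 12.5]
grip_width: 0.0
grip_force: 6.1
```

```bash
python3 -m pendant '0 0 0.0007 0; 0 0 0 0'; python3 -m pendant '0 0 0.0005 0; 0 0 0 0'
```

```text
time_s: 21.82
eef_pos: [636.4, -9.0, 152.2]
ee_rot: [0.0, 0.999, 0.052, 0.001]
force: [-3.8, 0.4, 12.7]
grip_width: -0.005
grip_force: 6.2
time_s: 22.08
eef_pos: [636.4, -9.0, 152.2]
ee_rot: [0.0, 0.999, 0.052, 0.001]
force: [-5.0, 0.2, 15.5]
grip_width: 0.004
grip_force: 7.6
```

Stopped at 152.2 with the force rising, so this is the stop. A touch more, then hold.

```bash
python3 -m pendant '0 0 0.0006 0; 0 0 0 0'; python3 -m pendant '0 0 0.0003 0; 0 0 0 0; 0 0 0 0'
```

```text
time_s: 22.32
eef_pos: [636.5, -9.0, 152.2]
ee_rot: [0.0, 0.999, 0.052, 0.001]
force: [-6.1, 0.1, 18.4]
grip_width: -0.001
grip_force: 9.2
time_s: 22.7
eef_pos: [636.5, -9.0, 152.1]
ee_rot: [0.0, 0.999, 0.052, 0.001]
force: [-6.4, 1.0, 19.5]
grip_width: 0.004
grip_force: 10.1
```

```bash
python3 -m pendant '0 0 0.0004 0; 0 0 0 0; 0 0 0 0'; python3 -m pendant '0 0 -0.003 0; 0 0 -0.004 0; 0 0 -0.004 0; 0 0 -0.004 0; 0 0 -0.004 0; 0 0 -0.03 0; 0 0 -0.03 0; 0 0 0 0; 0 0 0 0'
python3 - <<'E'
from h import *
c=cap('wrist','w11.png')
for n in('scene','top'): cap(n,n+'1.png')
E
```

```text
time_s: 23.08
eef_pos: [636.5, -9.0, 152.1]
ee_rot: [0.0, 0.999, 0.052, 0.001]
force: [-7.4, 0.6, 22.8]
grip_width: -0.003
grip_force: 11.2
time_s: 24.2
eef_pos: [635.8, -8.9, 226.7]
ee_rot: [-0.0, 0.999, 0.052, -0.001]
force: [-1.1, -0.1, -0.2]
grip_width: 0.001
grip_force: 0.0
```

```bash
python3 -m pendant '-0.05 0 0 0; -0.05 0 0 0; -0.04 0 0 0; 0 0 0 0; 0 0 0 0;0 0 0 0'
python3 - <<'E'
from tail import *
c=cap('wrist','w12.png');im=c['color'].astype(int)
def sp(x,y,z):
    return proj(c,w([637.26,-9.56,0,.104],(x,y,z)))
for y in (-15,-8,8,15):
    print(y,[(x,im[int(round(sp(x,y,30)[1])),int(round(sp(x,y,30)[0]))].tolist()) for x in range(-131,-118,1)])
# sideways edges at x=-100
for x in (-115,-90): print(x,[(y,int(im[int(round(sp(x,y,30)[1])),int(round(sp(x,y,30)[0]))].sum())) for y in list(range(-30,-19))+list(range(20,31))])
# cap
m=(im[:,:,0]>120)&(im[:,:,1]<80)&(im[:,:,2]<80);n,l,st,ce=cv2.connectedComponentsWithStats(m.astype(np.uint8));print(st[1:][st[1:,4]>200],ce[1:][st[1:,4]>200])
print([np.round(sp(0,0,z),1).tolist() for z in(152,160,168)])
E
```

```text
time_s: 25.1
eef_pos: [497.7, -23.5, 227.8]
ee_rot: [-0.0, 0.999, 0.052, -0.0]
force: [-0.4, -1.1, 0.4]
grip_width: -0.004
grip_force: 0.0
-15 [(-131, [207, 198, 195]), (-130, [206, 199, 194]), (-129, [198, 189, 186]), (-128, [179, 171, 168]), (-127, [179, 171, 169]), (-126, [183, 166, 153]), (-125, [192, 154, 112]), (-124, [194, 151, 103]), (-123, [195, 151, 102]), (-122, [196, 151, 103]), (-121, [196, 153, 105]), (-120, [196, 153, 104]), (-119, [196, 153, 105])]
-8 [(-131, [199, 193, 188]), (-130, [202, 195, 191]), (-129, [199, 191, 187]), (-128, [188, 181, 177]), (-127, [177, 169, 166]), (-126, [180, 164, 151]), (-125, [192, 154, 115]), (-124, [193, 151, 103]), (-123, [193, 149, 101]), (-122, [195, 151, 104]), (-121, [194, 150, 101]), (-120, [196, 149, 103]), (-119, [195, 152, 104])]
8 [(-131, [108, 103, 101]), (-130, [107, 102, 100]), (-129, [96, 92, 91]), (-128, [76, 73, 70]), (-127, [75, 71, 69]), (-126, [83, 73, 67]), (-125, [92, 71, 52]), (-124, [94, 72, 49]), (-123, [97, 73, 51]), (-122, [96, 74, 50]), (-121, [98, 74, 51]), (-120, [96, 72, 49]), (-119, [96, 73, 49])]
15 [(-1
[... 217 characters left out ...]
70, 48]), (-121, [92, 69, 48]), (-120, [89, 68, 46]), (-119, [89, 68, 47])]
-115 [(-30, 586), (-29, 599), (-28, 605), (-27, 601), (-26, 555), (-25, 489), (-24, 471), (-23, 453), (-22, 455), (-21, 459), (-20, 463), (20, 234), (21, 236), (22, 234), (23, 239), (24, 235), (25, 236), (26, 275), (27, 321), (28, 322), (29, 319), (30, 308)]
-90 [(-30, 597), (-29, 600), (-28, 600), (-27, 580), (-26, 534), (-25, 498), (-24, 459), (-23, 459), (-22, 466), (-21, 465), (-20, 466), (20, 460), (21, 460), (22, 465), (23, 468), (24, 470), (25, 442), (26, 371), (27, 322), (28, 323), (29, 477), (30, 541)]
[[ 463  310   61   53 2447]] [[493.66326114 335.54842664]]
[[278.4, -46.5], [278.4, -52.5], [278.4, -59.0]]
```

The strip is still home (tail at −125.5 mm, centred and square). The press forces ran 4 N, then 10–12 N, then a hard stop. Handing in.

```bash
python3 -c "
from rig import ctrl;print(ctrl.finish_job())"
```

```text
the job is handed in; nothing more can be done
None
```

The job is handed in, with no verdict shown: the strip measured home against the back stop (peak push about 16 N), the plunger went to its stop at about 23 N, the nut depth and the plunger's return were judged from the forces and travel rather than seen, and bystanders were not re-measured.

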